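Carver's bench: put the mixed-up copies back beside their models

TASK

Three limewood copies stand on the turntables beside the wrong plaster models. Put each copy upright in the middle of the turntable beside the plaster model of its own shape, using the empty turntable to park one on the way. Never stand a copy on the oily bench top or let one fall over, and do not shove or knock over the oil bottle and the mallet.

Things in the scene. Friction and masses are not known exactly. Their poses are not given: they have to be found in the camera images.
- bust (a point): Loose limewood bust on a square block, 124 mm high, 0.16 kg; this point: its centre, 62 mm above the underside. Base 58 x 58 mm, shoulders 66 mm wide (y), up to 66 mm height. Head 76 to 124 mm high up, 48 (x) by 40 mm (y), flat sides: grip it along y, 38 mm above this point. Face to -x, z up.
- owl (a point): Loose limewood owl with two ear tufts, 118 mm high, 0.15 kg; this point: its centre, 59 mm above the underside. Base 62 x 62 mm, body 52 mm thick. Head 74 to 108 mm high up (tufts above), 48 (x) by 54 mm (y), flat sides: grip it along y, 31 mm above this point. Face to -x, z up.
- bear (a point): Loose limewood bear on four legs on a slab, 83 mm high, 0.11 kg; this point: half-way up (41.5 mm above the underside) over the slab's middle. Slab 104 (x) by 50 (y) by 12 mm. Trunk 86 mm long (x), 42 mm wide, flat sides, 39 to 75 mm high up: grip it along y, 15 mm above this point. Head to -x, z up.
- stand_bust (a point): Centre of the flat top, 62 mm above the bench, of the fixed turntable (dark wooden disc 120 mm across) of the white plaster bust. Both are on one plywood board, 130 x 270 mm (x, y): the model, 186 mm high over the bench, is 148 mm from here along +y. Axes of the board; at yaw 0 the model faces -x, the robot. Board place and yaw vary.
- stand_owl (a point): Centre of the flat top, 62 mm above the bench, of the fixed turntable (dark wooden disc 120 mm across) of the white plaster owl. Both are on one plywood board, 130 x 270 mm (x, y): the model, 180 mm high over the bench, is 148 mm from here along -y. Axes of the board; at yaw 0 the model faces -x, the robot. Board place and yaw vary.
- stand_bear (a point): Centre of the flat top, 62 mm above the bench, of the fixed turntable (dark wooden disc 120 mm across) of the white plaster bear. Both are on one plywood board, 130 x 270 mm (x, y): the model, 145 mm high over the bench, is 148 mm from here along +y. Axes of the board; at yaw 0 the model faces -x, the robot. Board place and yaw vary.
- stand_spare (a point): Centre of the flat top, 62 mm above the bench, of the spare turntable (dark wooden disc 120 mm across, fixed) on a square plywood board with no model. Empty at the start. Axes of the board, z up; place and yaw vary.
- oil (a point): Centre, half-way up, of a loose amber glass oil bottle with a black cap, 52 mm across and 115 mm high, standing on the bench about 112 mm along +y from the middle of the spare turntable.
- mallet (a point): Centre, half-way up, of a loose round carver's mallet of dark wood that stands on its head at the left (+y) side of the bench: head 76 mm across and 97 mm high, handle up, 30 mm across, 200 mm high in all.
Mind the look-alikes: they are no part of the job. Leave any black, green or purple look-alike of the part that bears bear alone.

How it is judged:
By the outcome, as a careful person would: the job done as asked, in the order asked, and still so for the second after the job is handed in, with the robot touching nothing.
It also fails if it takes over 96 s, if anything falls off the work surface, if the arm or the gripper's body presses on something with over 40 N, if the wrist force passes 120 N, or if a joint passes its speed limit or range.

ROBOT

A 6-joint arm with a two-finger parallel gripper is mounted at the origin on the work surface. World frame = base frame: x ahead of the robot, y to its left, z up, the work surface at z = 0. Lengths are in m, angles in degrees, forces in N, time in s.
With the tool pointing down it reaches from about 0.3 to 0.75 m from the base axis. Payload 8.5 kg.
Tool frame: the origin (TCP) lies between the finger pads; the fingertips stand env.finger_overhang ahead of it and the grasp point (between the pads) lies 2 mm behind it (env.finger_overhang is the distance from the TCP to the fingertips, in m); z points along the fingers, y is the line along which they close (so a half turn about z gives the same grasp; the last joint's range is limited). The gripper opens to 85 mm and grips with 20 to 120 N. Pads are 22 mm wide; open, the fingers measure 114 mm over their backs; the gripper's body (76 mm by 85 mm) begins 54 mm behind the grasp point. The pads swing forward as they close: fully open they stand 13 mm farther back than shut.
Start: joints at [51.434, 21.807, 74.336, -0, 83.858, -12.336], TCP at [0.243, 0.493, 0.248] pointing down, gripper open.
Joint ranges: [-178.18, 178.18], [-50.72, 133.34], [12.68, 142.11], [-81.47, 261.47], [9.98, 163.14], [-165.26, 165.26]. Speed limits (degrees/s): [136.94, 136.94, 180, 180, 180, 180].

INTERFACE

Orientations are given as a 3x3 rotation matrix whose columns are the frame's x, y, z axes.
In Python, from rig import env gives the robot as it stands. The module is installed in compiled form; this text tells all that it offers.
- The arm moves only by the tool jog_arm, never from a script. Its arguments are lists of equal length, an entry for each row: "hand": the finger opening in m, from 0 to 0.0854; "travel": the shift along the world's x, y, z in m, a list of three; "yaw": the turn about the world's z in rad. A call has exactly 5 rows; each row shifts and turns the commanded pose from where the row before left it; what a row does not reach is not made up. A row lasts 1/8 s, in which the tool goes at most 62.5 mm and 10.7 degrees, less where a joint would pass 70% of its speed; a pose out of reach is approached as far as the arm can. A call is refused whole if a number of a shift passes 0.0625 or a number of a turn 0.188, either way. A call with a gripper value outside its range is refused whole. The fingers move at their own pace and stop on an object; "grip_force" is the grip in N (left out, the last holds). Time passes only in rows, so rows that do not move let the fingers close, or fill a call up. It gives the time, the measured TCP pose, the force, the opening and the grip force at its end, in the units of the state.
- env.observe(): the state, without advancing time (a new reading comes with each control period).
- env.get_image(name): name is "side" or "top"; returns the picture (384x512x3 uint8, red, green, blue); there is no depth.
- env.calibration(name): a dict with "fx", "fy", "cx", "cy" (pixels), "k1" (the pictures are not rectified: a ray, as slopes to the right and down, at radius r is drawn at 1 + k1 r^2 times it, then the intrinsics apply), "position" and "rotation" of the camera in the world. Camera axes: x right, y down, z forward; pixel columns grow to the right and rows downward; lengths in m; the calibration is good to about 2 mm. A picture is of the moment at which its call begins. calibration takes no time and is no camera call.
- env.close_job(): hands the job in; it is judged then, once.
The state is a dict: "time_s": time; "q": joint angles; "qvel": joint speeds; "joint_efforts": joint torques, N m; "position": TCP position; "tool_rot": TCP orientation; "ft_force": force on the tool from outside, world axes, zero at the start; "wrist_torque": the same for the moment, N m; "grip_width": finger opening in m; "gripper_force": force on a finger pad.
Only numpy, scipy, OpenCV 4.12 (cv2) and the standard library are available. Lean on these libraries where they do the work, as an engineer would, in place of code of your own. Each camera call takes 0.05 s, during which the arm holds its last target. There are 200 camera calls.

## Working session

There is one attempt and no reset: what is moved stays moved. The work goes in short steps, Python scripts to look and compute and a tool call to move; the robot and the scene stay as the last step left them, time stands still between calls to the robot, and variables do not carry over. Pictures are saved under pics/ and viewed, at most 14 in all, crops included, and the job is handed in when it is done.

Besides the shell and the picture viewer there is one more tool, called by a JSON object that holds its "name" and its "arguments", one argument or row to a line. jog_arm: Moves the arm, as the interface text tells. Its arguments: {"type":"object","properties":{"hand":{"type":"array"},"travel":{"type":"array"},"yaw":{"type":"array"},"grip_force":{"type":"number"}},"required":["hand","travel","yaw"]}

```bash
mkdir -p pics; python3 - <<'E'
from rig import env
import cv2
s=env.observe();print(s['time_s'],s['position'],s['tool_rot'],s['grip_width'],env.finger_overhang)
for n in('top','side'):
    print(env.calibration(n))
    cv2.imwrite(f'pics/{n}0.png',cv2.resize(env.get_image(n)[:,:,::-1],(800,600),interpolation=cv2.INTER_CUBIC))
E
```

```text
0.0 [0.24291679 0.49315646 0.24771616] [[-8.97021137e-01  4.41986668e-01 -9.30418828e-04]
 [ 4.41987505e-01  8.97020550e-01 -1.08550682e-03]
 [ 3.54825266e-04 -1.38495606e-03 -9.99998978e-01]] 0.08530397123049492 0.017
{'fx': 448.8879112618691, 'fy': 448.8879112618691, 'cx': 254.85295456602685, 'cy': 195.35580442826776, 'k1': 0.0587299205914706, 'position': array([ 0.20093149, -0.13786466,  1.5136662 ]), 'rotation': array([[-0.00715908, -0.98446237,  0.17544967],
       [-0.99990828,  0.00906474,  0.01006253],
       [-0.01149659, -0.17536154, -0.98443697]])}
{'fx': 416.0761875692402, 'fy': 416.0761875692402, 'cx': 251.7790687321745, 'cy': 195.52135986158416, 'k1': -0.10102741276473984, 'position': array([ 0.39253011, -1.24300858,  0.80935299]), 'rotation': array([[ 0.99800292, -0.04443923,  0.0448923 ],
       [-0.06171343, -0.53432119,  0.84302569],
       [-0.01347651, -0.84411257, -0.53599661]])}
```

View pics/top0.png

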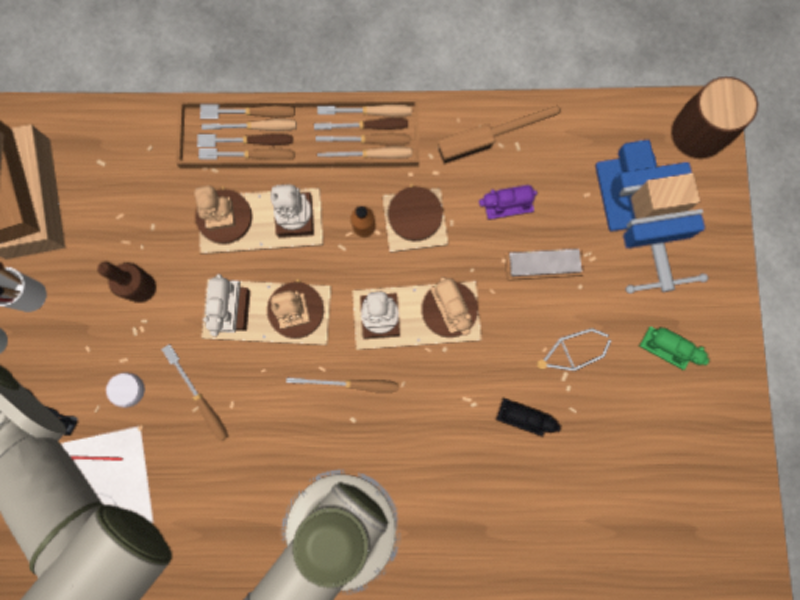

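View pics/side0.png

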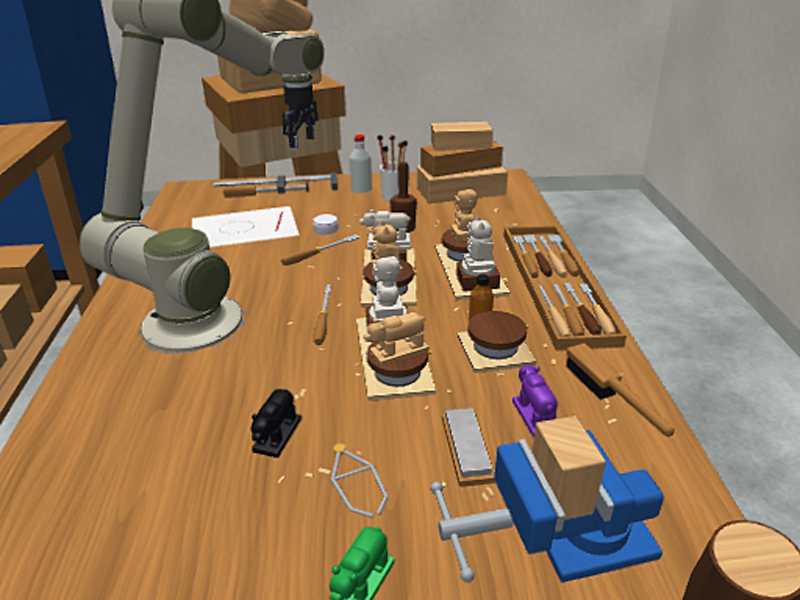

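The top picture shows three boards:
- Upper left: turntable (223,215) carries the limewood bust, with a white owl or bust at (292,212). The model is on the -y side, so this is stand_owl.
- Lower left: plaster bear at (222,305), with the owl copy on the turntable at (295,308). This is stand_bear.
- Lower right: plaster bust at (378,312), with the limewood bear on the turntable at (450,308). This is stand_bust.

The spare turntable is at (415,214) and the oil bottle at (362,220). The bears at (510,202) purple, (675,347) green and (528,417) black are look-alikes. The limewood-coloured one at (452,305) is the bear meant. I'll confirm it in an enlarged crop.

```bash
cat > h.py <<'E'
import numpy as np, cv2
from rig import env
def cam(n):
    c=env.calibration(n); return c,np.array(c['rotation']),np.array(c['position'])
def ray(n,u,v):
    c,R,p=cam(n); d=np.array([(u-c['cx'])/c['fx'],(v-c['cy'])/c['fy']]); s=d.copy()
    for _ in range(10): s=d/(1+c['k1']*(s@s))
    return p,R@np.array([s[0],s[1],1])
def plane(n,u,v,z):
    p,d=ray(n,u,v); return p+d*(z-p[2])/d[2]
def proj(n,X):
    c,R,p=cam(n); x=R.T@(np.asarray(X)-p); s=x[:2]/x[2]; s=s*(1+c['k1']*(s@s)); return s*c['fx']+[c['cx'],c['cy']]
def crop(n,x0,y0,w,h,k,f,draw=None):
    im=env.get_image(n)[:,:,::-1]
    im=cv2.resize(im[y0:y0+h,x0:x0+w],None,fx=k,fy=k,interpolation=cv2.INTER_CUBIC)
    if draw: draw(im)
    cv2.imwrite(f,im)
E
python3 - <<'E'
from h import *
crop('top',120,112,195,115,4,'pics/top1.png')
crop('side',220,115,125,140,4,'pics/side1.png')
E
```

```text
(no output)
```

View pics/top1.png

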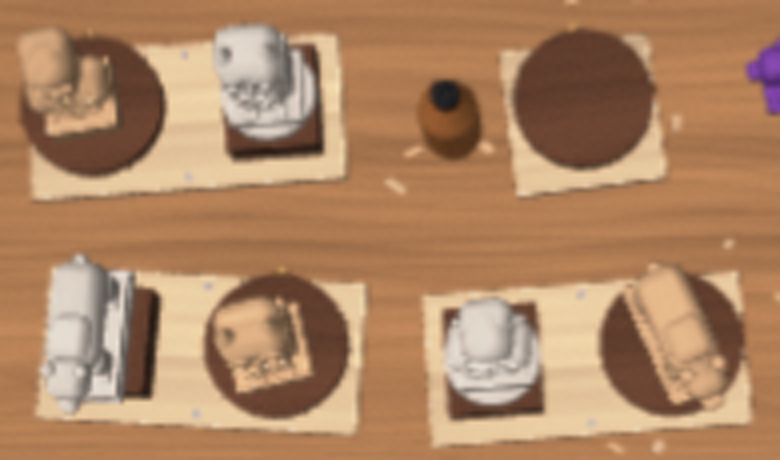

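View pics/side1.png

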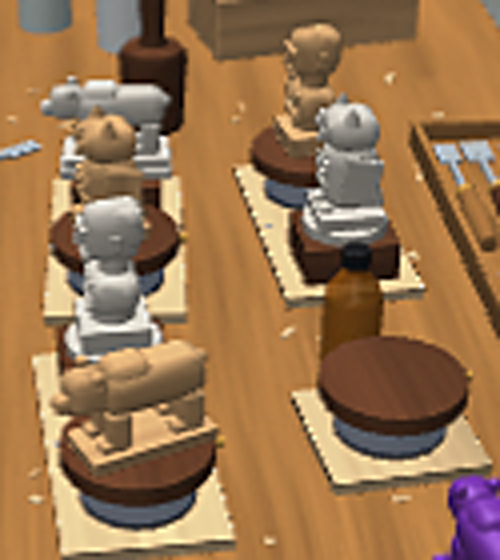

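The crops confirm it: plaster owl with tufts at upper left, plaster bear at lower left, plaster bust at lower right. The limewood bear stands on the bust's turntable at (673,344) in the top crop. I'll compute the poses and check them with wireframes.

```bash
cat >> h.py <<'E'
def box(T,yaw,sx,sy,z0,z1,dx=0):
    a=np.radians(yaw);c,s=np.cos(a),np.sin(a)
    P=[]
    for z in(z0,z1):
        for x,y in((-1,-1),(1,-1),(1,1),(-1,1)):
            X=x*sx/2+dx;Y=y*sy/2;P.append([T[0]+c*X-s*Y,T[1]+s*X+c*Y,z])
    return np.array(P)
B={'bust':[(.058,.058,0,.02),(.048,.040,.076,.124)],'owl':[(.062,.062,0,.012),(.048,.054,.074,.108)],'bear':[(.104,.05,0,.012),(.086,.042,.039,.075)]}
COL=[(0,0,255),(255,0,0)]
def wires(im,n,x0,y0,k,name,T,yaw,zb=.062):
    for b,col in zip(B[name],COL):
        P=box(T,yaw,b[0],b[1],zb+b[2],zb+b[3])
        q=[tuple(int(round(t)) for t in ((proj(n,p)+.5-[x0,y0])*k)) for p in P]
        for i in range(4):
            for a,c in((i,(i+1)%4),(i+4,(i+1)%4+4),(i,i+4)): cv2.line(im,q[a],q[c],col,1,cv2.LINE_AA)
def disc(im,n,x0,y0,k,T):
    t=np.linspace(0,6.3,60)
    q=np.array([(proj(n,[T[0]+.06*np.cos(a),T[1]+.06*np.sin(a),.062])+.5-[x0,y0])*k for a in t])
    cv2.polylines(im,[np.round(q).astype(int)],False,(0,255,0),1,cv2.LINE_AA)
E
cat > est.py <<'E'
from h import *
def pt(x,y,z): return plane('top',x/4-.5+120,y/4-.5+112,z)
D={k:pt(*v,.062)[:2] for k,v in dict(spare=(584,98.5),owl=(93,105),bear=(277,345),bust=(673,344)).items()}
if __name__=='__main__':
    for k,v in D.items(): print(k,v.round(4))
    # copies: front-lower base corners at z=.062 
    a,b=pt(45,135,.062),pt(118,129,.062);print('bust front',a,b,np.linalg.norm(a-b))
    a,b=pt(235,392,.062),pt(313,378,.062);print('owl front',a,b,np.linalg.norm(a-b))
    a,b=pt(625,290,.074),pt(672,403,.074);print('bear left',a,b,np.linalg.norm(a-b))
    C={'bust':(D['owl'],5),'owl':(D['bear'],10),'bear':(D['bust'],22.6)}
    def dr(n,x0,y0,k):
        def f(im):
            for d in D.values(): disc(im,n,x0,y0,k,d)
            for m,(T,y) in C.items(): wires(im,n,x0,y0,k,m,T,y)
        return f
    crop('top',120,112,195,115,4,'pics/top2.png',dr('top',120,112,4))
    crop('side',220,115,125,140,4,'pics/side2.png',dr('side',220,115,4))
    a,b=cv2.imread('pics/top2.png'),cv2.imread('pics/side2.png')
E
python3 est.py
```

```text
spare [ 0.6614 -0.1602]
owl [0.6595 0.2518]
bear [0.4537 0.0941]
bust [ 0.4515 -0.2308]
bust front [0.63371641 0.29089859 0.062     ] [0.63848344 0.23027271 0.062     ] 0.06081300362594743
owl front [0.41501523 0.12761299 0.062     ] [0.42598869 0.06412228 0.062     ] 0.06443204202412155
bear left [ 0.49460498 -0.19176054  0.074     ] [ 0.4010784  -0.22827636  0.074     ] 0.10040231869704287
```

View pics/top2.png

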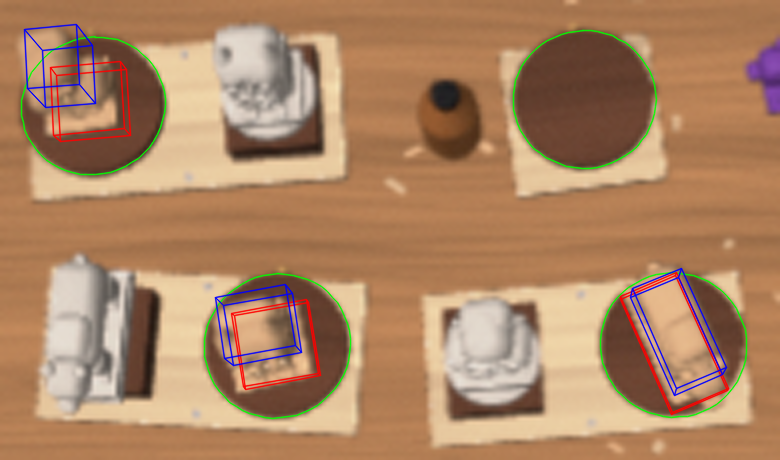

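View pics/side2.png

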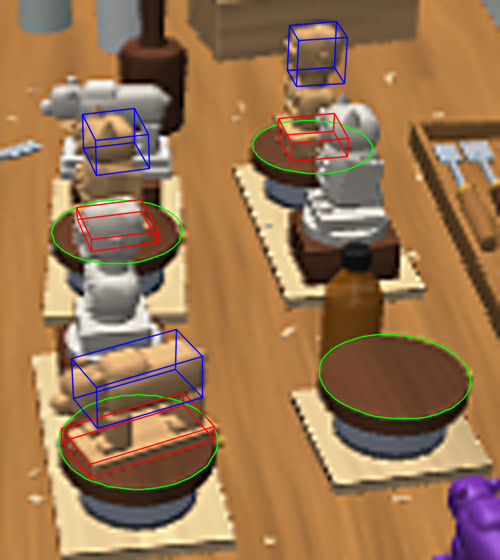

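Disc centres fit well. From the base edges, the bust is at about (0.665,0.263) with yaw 4.5°, the owl at (0.451,0.101) with yaw 10°, and the bear at (0.454,-0.231) with yaw 22.6°. 

Plan: bust→spare, owl→stand_owl, bear→stand_bear, bust→stand_bust. First I go above the bust.

{"name": "jog_arm", "arguments": {
  "hand": [0.085, 0.085, 0.085, 0.085, 0.085],
  "travel": [
    [0.042, -0.023, 0.006],
    [0.042, -0.023, 0.006],
    [0.042, -0.023, 0.006],
    [0.042, -0.023, 0.006],
    [0.042, -0.023, 0.006]
  ],
  "yaw": [0.054, 0.054, 0.054, 0.054, 0.054],
  "grip_force": 40
}}

```text
time_s: 0.92
position: [0.4543, 0.3774, 0.2785]
tool_rot: [[-0.983, 0.185, -0.0], [0.185, 0.983, -0.0], [0.0, -0.0, -1.0]]
ft_force: [0.8, -0.3, 0.6]
grip_width: 0.0852
gripper_force: 0.0
```

{"name": "jog_arm", "arguments": {
  "hand": [0.085, 0.085, 0.085, 0.085, 0.085],
  "travel": [
    [0.042, -0.023, 0.0],
    [0.042, -0.023, 0.0],
    [0.042, -0.023, 0.0],
    [0.042, -0.023, 0.0],
    [0.042, -0.023, 0]
  ],
  "yaw": [0.054, 0.054, 0.054, 0.054, 0.054]
}}

```text
time_s: 1.55
position: [0.6643, 0.2624, 0.2782]
tool_rot: [[-0.996, -0.084, -0.0], [-0.084, 0.996, 0.0], [0.0, 0.0, -1.0]]
ft_force: [0.2, -0.2, -0.3]
grip_width: 0.0849
gripper_force: 0.0
```

```bash
cat > st.py <<'E'
from h import *
s=env.observe();R=s['tool_rot'];print(s['time_s'],s['position'].round(4),'yaw',np.degrees(np.arctan2(R[1][1],R[0][1]))-90,'w',s['grip_width'],s['gripper_force'],s['ft_force'].round(1),np.round(s['q']))
E
python3 st.py; python3 - <<'E'
from h import *
crop('top',120,112,195,115,4,'pics/t3.png',lambda im:wires(im,'top',120,112,4,'bust',(.665,.263),4.5))
crop('side',270,60,90,110,5,'pics/s3.png',lambda im:wires(im,'side',270,60,5,'bust',(.665,.263),4.5))
a,b=cv2.imread('pics/t3.png'),cv2.imread('pics/s3.png')
c=np.zeros((550,800,3),np.uint8);c[:460,:345]=a[:,:345];c[:550,350:800]=b;cv2.imwrite('pics/c3.png',c)
E
```

```text
1.55 [0.6643 0.2624 0.2782] yaw 4.809221034193683 w 0.084893359495837 0.0 [ 0.2 -0.2 -0.3] [ 12.  39.  39.   0. 102. -83.]
```

View pics/c3.png

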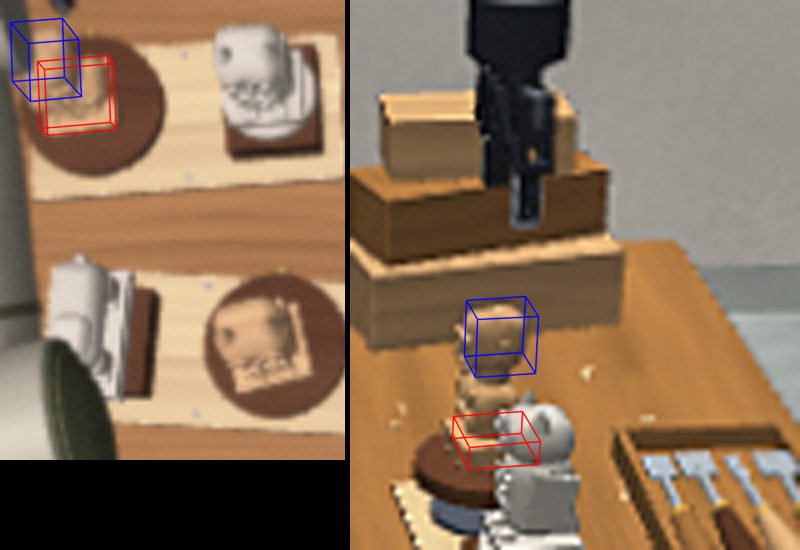

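The grip is over the bust. The top wire matches the front edge, and the side view suggests about 4 mm less x. Descend and grip.

{"name": "jog_arm", "arguments": {
  "hand": [0.085, 0.085, 0.085, 0.085, 0.085],
  "travel": [
    [-0.003, -0.001, -0.03],
    [0, 0, -0.035],
    [0, 0, -0.03],
    [0, 0, -0.015],
    [0, 0, -0.008]
  ],
  "yaw": [0, 0, 0, 0, 0]
}}

```text
time_s: 2.28
position: [0.66, 0.2626, 0.1601]
tool_rot: [[-0.997, -0.082, 0.0], [-0.082, 0.997, 0.0], [-0.0, 0.0, -1.0]]
ft_force: [-0.4, 0.0, 2.0]
grip_width: 0.0848
gripper_force: 0.0
```

{"name": "jog_arm", "arguments": {
  "hand": [0.03, 0.03, 0.03, 0.03, 0.03],
  "travel": [
    [0, 0, 0],
    [0, 0, 0],
    [0, 0, 0],
    [0, 0, 0],
    [0, 0, 0]
  ],
  "yaw": [0, 0, 0, 0, 0],
  "grip_force": 40
}}

```text
time_s: 2.9
position: [0.6604, 0.2623, 0.161]
tool_rot: [[-0.997, -0.082, 0.001], [-0.082, 0.997, 0.0], [-0.001, 0.0, -1.0]]
ft_force: [0.2, -0.8, 2.8]
grip_width: 0.0395
gripper_force: 46.7
```

{"name": "jog_arm", "arguments": {
  "hand": [0.03, 0.03, 0.03, 0.03, 0.03],
  "travel": [
    [0, 0, 0.015],
    [0, 0, 0.03],
    [0, 0, 0.035],
    [0, 0, 0.035],
    [0, 0, 0.02]
  ],
  "yaw": [0, 0, 0, 0, 0]
}}

```text
time_s: 3.52
position: [0.66, 0.2624, 0.2982]
tool_rot: [[-0.997, -0.082, 0.002], [-0.082, 0.997, 0.001], [-0.003, 0.0, -1.0]]
ft_force: [0.2, 0.2, -1.7]
grip_width: 0.04
gripper_force: 46.3
```

```bash
python3 st.py; python3 - <<'E'
from h import *
crop('side',250,60,120,120,5,'pics/s4.png')
E
```

```text
3.525 [0.66   0.2624 0.2982] yaw 4.717767709600835 w 0.039962103951980715 46.250147223472595 [ 0.2  0.2 -1.7] [ 12.  39.  37.   0. 104. -83.]
```

View pics/s4.png

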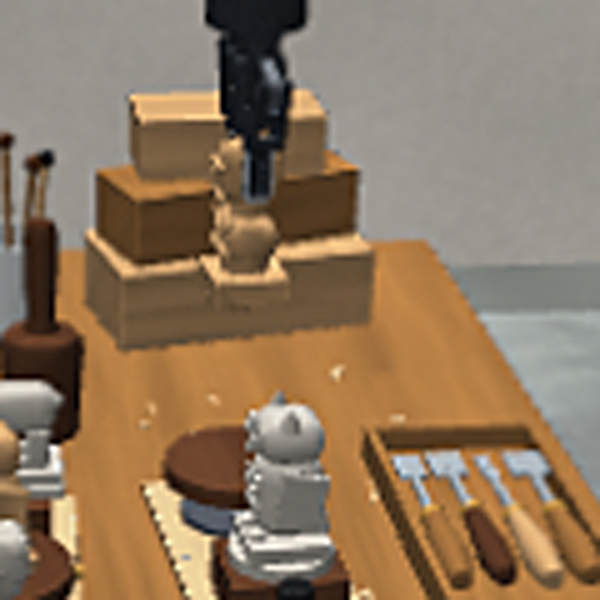

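The bust is held upright. Its base spans columns 203-288, while the finger is at about 257, so it may be off-centre in x. I'll quantify that.

```bash
python3 - <<'E'
from h import *
for dx in(0,-.004,-.008):
    P=box((.66+dx,.2624),4.7,.058,.058,.200,.212)
    print(dx,[((proj('side',p)+.5-[250,60])*5).round().tolist() for p in P])
E
```

```text
0 [[218.0, 308.0], [292.0, 303.0], [273.0, 276.0], [201.0, 280.0], [219.0, 293.0], [293.0, 288.0], [274.0, 261.0], [202.0, 266.0]]
-0.004 [[213.0, 308.0], [287.0, 303.0], [268.0, 276.0], [196.0, 280.0], [213.0, 293.0], [288.0, 289.0], [269.0, 261.0], [197.0, 266.0]]
-0.008 [[208.0, 308.0], [282.0, 303.0], [263.0, 276.0], [191.0, 280.0], [208.0, 293.0], [282.0, 289.0], [264.0, 261.0], [192.0, 266.0]]
```

{"name": "jog_arm", "arguments": {
  "hand": [0.03, 0.03, 0.03, 0.03, 0.03],
  "travel": [
    [0, -0.03, 0],
    [0, -0.042, 0],
    [0, -0.042, 0],
    [0, -0.042, 0],
    [0, -0.042, 0]
  ],
  "yaw": [0, 0, 0, 0, 0]
}}

```text
time_s: 4.2
position: [0.6597, 0.0631, 0.2951]
tool_rot: [[-0.997, -0.082, -0.001], [-0.082, 0.997, 0.0], [0.001, 0.0, -1.0]]
ft_force: [0.7, -0.2, -2.1]
grip_width: 0.0395
gripper_force: 46.2
```

{"name": "jog_arm", "arguments": {
  "hand": [0.03, 0.03, 0.03, 0.03, 0.03],
  "travel": [
    [0, -0.042, 0],
    [0, -0.042, 0],
    [0, -0.042, 0],
    [0, -0.042, 0],
    [0, -0.03, 0]
  ],
  "yaw": [0, 0, 0, 0, 0]
}}

```text
time_s: 4.82
position: [0.6597, -0.1354, 0.2949]
tool_rot: [[-0.997, -0.081, -0.001], [-0.081, 0.997, 0.0], [0.001, 0.0, -1.0]]
ft_force: [0.9, -0.4, -1.5]
grip_width: 0.0396
gripper_force: 46.2
```

{"name": "jog_arm", "arguments": {
  "hand": [0.03, 0.03, 0.03, 0.03, 0.03],
  "travel": [
    [0.005, -0.025, 0],
    [0, 0, -0.035],
    [0, 0, -0.04],
    [0, 0, -0.035],
    [0, 0, -0.018]
  ],
  "yaw": [0, 0, 0, 0, 0]
}}

```text
time_s: 5.45
position: [0.6642, -0.1582, 0.1648]
tool_rot: [[-0.997, -0.082, -0.004], [-0.082, 0.997, 0.002], [0.004, 0.002, -1.0]]
ft_force: [0.5, 0.4, -0.9]
grip_width: 0.0397
gripper_force: 46.2
```

{"name": "jog_arm", "arguments": {
  "hand": [0.03, 0.03, 0.03, 0.03, 0.03],
  "travel": [
    [0, 0, -0.002],
    [0, 0, 0],
    [0, 0, -0.001],
    [0, 0, 0],
    [0, 0, 0]
  ],
  "yaw": [0, 0, 0, 0, 0]
}}

```text
time_s: 6.08
position: [0.6651, -0.1587, 0.1647]
tool_rot: [[-0.997, -0.082, 0.0], [-0.082, 0.997, -0.0], [-0.0, -0.0, -1.0]]
ft_force: [-0.3, -1.0, -1.7]
grip_width: 0.0394
gripper_force: 46.2
```

{"name": "jog_arm", "arguments": {
  "hand": [0.03, 0.03, 0.03, 0.03, 0.03],
  "travel": [
    [0, 0, -0.002],
    [0, 0, 0],
    [0, 0, 0],
    [0, 0, 0],
    [0, 0, 0]
  ],
  "yaw": [0, 0, 0, 0, 0]
}}

```text
time_s: 6.7
position: [0.6651, -0.1587, 0.1623]
tool_rot: [[-0.997, -0.082, 0.0], [-0.082, 0.997, -0.0], [-0.0, -0.0, -1.0]]
ft_force: [-0.2, 0.8, -1.9]
grip_width: 0.0397
gripper_force: 46.2
```

{"name": "jog_arm", "arguments": {
  "hand": [0.03, 0.03, 0.03, 0.05, 0.075],
  "travel": [
    [0, 0, -0.0015],
    [0, 0, 0],
    [0, 0, 0],
    [0, 0, 0],
    [0, 0, 0]
  ],
  "yaw": [0, 0, 0, 0, 0]
}}

```text
time_s: 7.32
position: [0.665, -0.1586, 0.1608]
tool_rot: [[-0.997, -0.082, -0.0], [-0.082, 0.997, 0.0], [0.0, 0.0, -1.0]]
ft_force: [0.4, -0.8, 0.7]
grip_width: 0.0665
gripper_force: 0.0
```

{"name": "jog_arm", "arguments": {
  "hand": [0.08, 0.08, 0.08, 0.08, 0.08],
  "travel": [
    [0, 0, 0],
    [0, 0, 0],
    [0, 0, 0.02],
    [0, 0, 0.045],
    [0, 0, 0.055]
  ],
  "yaw": [0, 0, 0, 0, 0]
}}

```text
time_s: 7.95
position: [0.6647, -0.1585, 0.2814]
tool_rot: [[-0.997, -0.082, -0.002], [-0.082, 0.997, 0.001], [0.002, 0.001, -1.0]]
ft_force: [0.5, 0.4, 0.8]
grip_width: 0.0799
gripper_force: 0.0
```

{"name": "jog_arm", "arguments": {
  "hand": [0.085, 0.085, 0.085, 0.085, 0.085],
  "travel": [
    [-0.027, 0.0325, 0],
    [-0.027, 0.0325, 0],
    [-0.027, 0.0325, 0],
    [-0.027, 0.0325, 0],
    [-0.027, 0.0325, 0]
  ],
  "yaw": [0.018, 0.018, 0.018, 0.019, 0.019]
}}

```text
time_s: 8.57
position: [0.529, 0.0048, 0.281]
tool_rot: [[-0.985, -0.174, 0.0], [-0.174, 0.985, -0.0], [-0.0, -0.0, -1.0]]
ft_force: [0.4, -0.3, -1.1]
grip_width: 0.0846
gripper_force: 0.0
```

{"name": "jog_arm", "arguments": {
  "hand": [0.085, 0.085, 0.085, 0.085, 0.085],
  "travel": [
    [-0.027, 0.0325, 0],
    [-0.027, 0.0325, 0],
    [-0.027, 0.0325, 0],
    [0, 0, 0],
    [0, 0, 0]
  ],
  "yaw": [0, 0, 0, 0, 0]
}}

```text
time_s: 9.2
position: [0.4494, 0.1011, 0.281]
tool_rot: [[-0.985, -0.173, 0.001], [-0.173, 0.985, -0.0], [-0.001, -0.0, -1.0]]
ft_force: [0.0, -0.3, -0.0]
grip_width: 0.0851
gripper_force: 0.0
```

```bash
python3 st.py; python3 - <<'E'
from h import *
def f(im):
    wires(im,'side',220,105,4,'owl',(.448,.101),10);wires(im,'side',220,105,4,'bust',(.661,-.159),4.7);wires(im,'side',220,105,4,'bear',(.452,-.231),22.6)
crop('side',220,105,130,145,4,'pics/s5.png',f)
E
```

```text
9.2 [0.4494 0.1011 0.281 ] yaw 9.989714007703938 w 0.08509355725870468 0.0 [ 0.  -0.3 -0. ] [  -2.   11.   84.   -0.   85. -102.]
```

View pics/s5.png

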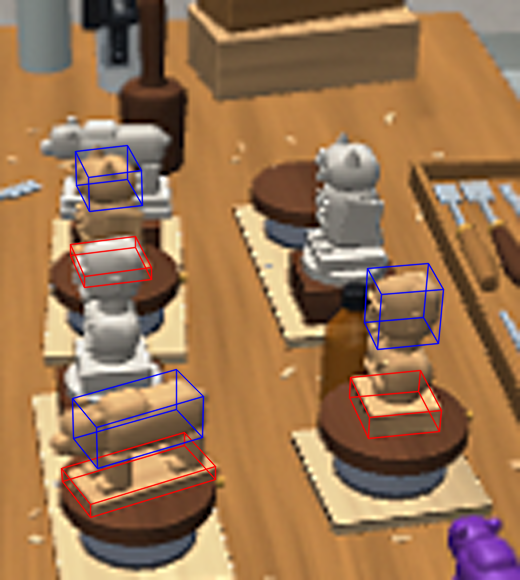

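The bust stands well on the spare disc, with the wire matching at (0.661,-0.159). The owl wire matches at (0.448,0.101) and the bear wire at (0.452,-0.231). Descend on the owl.

{"name": "jog_arm", "arguments": {
  "hand": [0.085, 0.085, 0.085, 0.085, 0.085],
  "travel": [
    [-0.001, 0, -0.035],
    [0, 0, -0.04],
    [0, 0, -0.03],
    [0, 0, -0.018],
    [0, 0, -0.008]
  ],
  "yaw": [0, 0, 0, 0, 0]
}}

```text
time_s: 9.88
position: [0.4484, 0.1006, 0.1488]
tool_rot: [[-0.985, -0.172, -0.002], [-0.172, 0.985, -0.0], [0.002, 0.0, -1.0]]
ft_force: [0.3, -0.7, 0.2]
grip_width: 0.0852
gripper_force: 0.0
```

{"name": "jog_arm", "arguments": {
  "hand": [0.04, 0.04, 0.04, 0.04, 0.04],
  "travel": [
    [0, 0, 0],
    [0, 0, 0],
    [0, 0, 0],
    [0, 0, 0],
    [0, 0, 0]
  ],
  "yaw": [0, 0, 0, 0, 0]
}}

```text
time_s: 10.5
position: [0.4486, 0.1012, 0.1507]
tool_rot: [[-0.985, -0.173, 0.002], [-0.173, 0.985, -0.0], [-0.002, -0.001, -1.0]]
ft_force: [-1.0, -1.4, 6.1]
grip_width: 0.0543
gripper_force: 41.8
```

{"name": "jog_arm", "arguments": {
  "hand": [0.04, 0.04, 0.04, 0.04, 0.04],
  "travel": [
    [0, 0, 0.015],
    [0, 0, 0.03],
    [0, 0, 0.04],
    [0, 0, 0.035],
    [0, 0, 0.02]
  ],
  "yaw": [0, 0, 0, 0, 0]
}}

```text
time_s: 11.12
position: [0.4481, 0.1015, 0.2915]
tool_rot: [[-0.985, -0.174, 0.002], [-0.174, 0.985, 0.0], [-0.002, -0.0, -1.0]]
ft_force: [-0.5, 0.8, -1.7]
grip_width: 0.0539
gripper_force: 42.0
```

```bash
python3 st.py; python3 - <<'E'
from h import *
s=env.observe()['position']
zb=s[2]-.150+.062
crop('side',190,60,100,110,5,'pics/s6.png',lambda im:wires(im,'side',190,60,5,'owl',(s[0],s[1]),10,zb))
E
```

```text
11.125 [0.4481 0.1015 0.2915] yaw 9.994187281597661 w 0.05393775490024151 41.99920286424458 [-0.5  0.8 -1.7] [  -2.   11.   83.    0.   86. -102.]
```

View pics/s6.png

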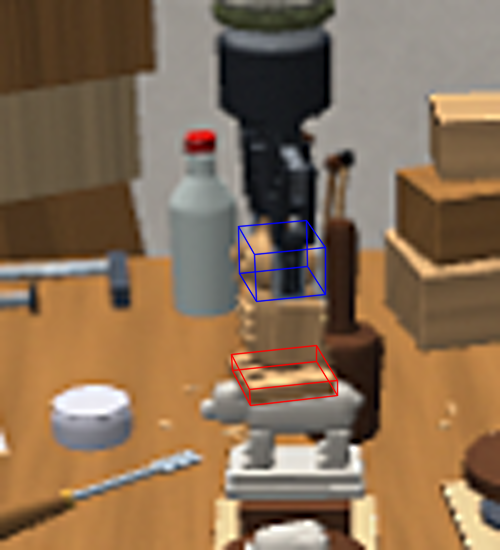

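The owl is held upright and centred on the TCP to about 1 mm. Carry it to stand_owl at (0.659,0.252).

{"name": "jog_arm", "arguments": {
  "hand": [0.04, 0.04, 0.04, 0.04, 0.04],
  "travel": [
    [0.02, 0.014, 0],
    [0.03, 0.0215, 0],
    [0.03, 0.0215, 0],
    [0.03, 0.0215, 0],
    [0.03, 0.0215, 0]
  ],
  "yaw": [-0.02, -0.02, -0.02, -0.02, -0.02]
}}

```text
time_s: 11.8
position: [0.5888, 0.2022, 0.2887]
tool_rot: [[-0.997, -0.074, -0.002], [-0.074, 0.997, -0.0], [0.002, 0.0, -1.0]]
ft_force: [0.1, 0.4, -0.8]
grip_width: 0.0537
gripper_force: 42.0
```

{"name": "jog_arm", "arguments": {
  "hand": [0.04, 0.04, 0.04, 0.04, 0.04],
  "travel": [
    [0.03, 0.0215, 0],
    [0.03, 0.0215, 0],
    [0.012, 0.0075, 0],
    [0, 0, 0],
    [0, 0, 0]
  ],
  "yaw": [0, 0, 0, 0, 0]
}}

```text
time_s: 12.42
position: [0.6596, 0.2516, 0.2895]
tool_rot: [[-0.997, -0.074, -0.001], [-0.074, 0.997, -0.0], [0.001, -0.0, -1.0]]
ft_force: [-0.6, 0.3, -0.6]
grip_width: 0.054
gripper_force: 42.0
```

{"name": "jog_arm", "arguments": {
  "hand": [0.04, 0.04, 0.04, 0.04, 0.04],
  "travel": [
    [0, 0, -0.035],
    [0, 0, -0.04],
    [0, 0, -0.035],
    [0, 0, -0.02],
    [0, 0, -0.005]
  ],
  "yaw": [0, 0, 0, 0, 0]
}}

```text
time_s: 13.05
position: [0.6592, 0.2513, 0.154]
tool_rot: [[-0.997, -0.074, -0.002], [-0.074, 0.997, -0.0], [0.002, -0.0, -1.0]]
ft_force: [0.6, 0.4, -0.7]
grip_width: 0.054
gripper_force: 41.9
```

{"name": "jog_arm", "arguments": {
  "hand": [0.04, 0.04, 0.04, 0.04, 0.04],
  "travel": [
    [0, 0, -0.002],
    [0, 0, 0],
    [0, 0, 0],
    [0, 0, 0],
    [0, 0, 0]
  ],
  "yaw": [0, 0, 0, 0, 0]
}}

```text
time_s: 13.68
position: [0.6601, 0.2519, 0.153]
tool_rot: [[-0.997, -0.074, 0.0], [-0.074, 0.997, 0.0], [-0.0, 0.0, -1.0]]
ft_force: [-0.9, -0.5, -0.7]
grip_width: 0.0539
gripper_force: 41.9
```

{"name": "jog_arm", "arguments": {
  "hand": [0.04, 0.04, 0.04, 0.06, 0.08],
  "travel": [
    [0, 0, -0.0025],
    [0, 0, 0],
    [0, 0, 0],
    [0, 0, 0],
    [0, 0, 0]
  ],
  "yaw": [0, 0, 0, 0, 0]
}}

```text
time_s: 14.3
position: [0.66, 0.2519, 0.15]
tool_rot: [[-0.997, -0.074, -0.0], [-0.074, 0.997, -0.0], [0.0, -0.0, -1.0]]
ft_force: [-0.1, 0.1, -0.3]
grip_width: 0.0762
gripper_force: 0.0
```

{"name": "jog_arm", "arguments": {
  "hand": [0.085, 0.085, 0.085, 0.085, 0.085],
  "travel": [
    [0, 0, 0],
    [0, 0, 0.01],
    [0, 0, 0.03],
    [0, 0, 0.045],
    [0, 0, 0.045]
  ],
  "yaw": [0, 0, 0, 0, 0]
}}

```text
time_s: 14.92
position: [0.6599, 0.2518, 0.2826]
tool_rot: [[-0.997, -0.074, 0.001], [-0.074, 0.997, 0.0], [-0.001, 0.0, -1.0]]
ft_force: [1.0, -0.4, -0.4]
grip_width: 0.0849
gripper_force: 0.0
```

{"name": "jog_arm", "arguments": {
  "hand": [0.085, 0.085, 0.085, 0.085, 0.085],
  "travel": [
    [-0.0175, -0.04, 0],
    [-0.0175, -0.04, 0],
    [-0.0175, -0.04, 0],
    [-0.0175, -0.04, 0],
    [-0.0175, -0.04, 0]
  ],
  "yaw": [0.027, 0.027, 0.027, 0.027, 0.027]
}}

```text
time_s: 15.55
position: [0.5719, 0.0506, 0.2812]
tool_rot: [[-0.978, -0.209, 0.001], [-0.209, 0.978, -0.0], [-0.001, -0.001, -1.0]]
ft_force: [0.1, -0.6, 0.4]
grip_width: 0.0847
gripper_force: 0.0
```

{"name": "jog_arm", "arguments": {
  "hand": [0.085, 0.085, 0.085, 0.085, 0.085],
  "travel": [
    [-0.0175, -0.04, 0],
    [-0.0175, -0.04, 0],
    [-0.0175, -0.04, 0],
    [-0.0175, -0.04, 0],
    [-0.0175, -0.04, 0]
  ],
  "yaw": [0.027, 0.027, 0.027, 0.027, 0.027]
}}

```text
time_s: 16.18
position: [0.4844, -0.1494, 0.2813]
tool_rot: [[-0.941, -0.338, 0.001], [-0.338, 0.941, -0.001], [-0.001, -0.001, -1.0]]
ft_force: [-0.6, -0.6, 0.5]
grip_width: 0.0852
gripper_force: 0.0
```

{"name": "jog_arm", "arguments": {
  "hand": [0.085, 0.085, 0.085, 0.085, 0.085],
  "travel": [
    [-0.0165, -0.04, 0],
    [-0.0165, -0.043, 0],
    [0, 0, 0],
    [0, 0, 0],
    [0, 0, 0]
  ],
  "yaw": [0.025, 0.025, 0, 0, 0]
}}

```text
time_s: 16.8
position: [0.4524, -0.2302, 0.2806]
tool_rot: [[-0.923, -0.385, 0.0], [-0.385, 0.923, -0.0], [-0.0, -0.0, -1.0]]
ft_force: [-0.1, 0.8, 0.5]
grip_width: 0.085
gripper_force: 0.0
```

```bash
python3 - <<'E'
from h import *
def f(im):
    wires(im,'side',220,85,4,'owl',(.659,.252),4.2);wires(im,'side',220,85,4,'bear',(.452,-.231),22.6)
crop('side',220,85,130,145,4,'pics/s7.png',f)
E
```

```text
(no output)
```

View pics/s7.png

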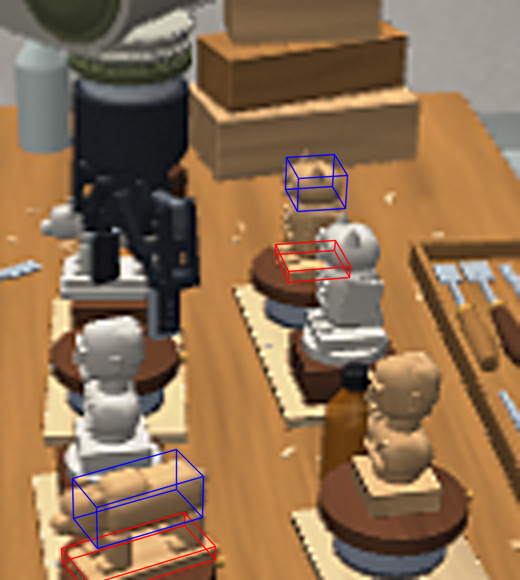

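The owl stands on its disc inside the wire, upright. The gripper is above the bear, so I descend and grip.

{"name": "jog_arm", "arguments": {
  "hand": [0.085, 0.085, 0.085, 0.085, 0.085],
  "travel": [
    [0, 0, -0.045],
    [0, 0, -0.05],
    [0, 0, -0.04],
    [0, 0, -0.02],
    [0, 0, -0.009]
  ],
  "yaw": [0, 0, 0, 0, 0]
}}

```text
time_s: 17.48
position: [0.4522, -0.2304, 0.1155]
tool_rot: [[-0.923, -0.385, -0.001], [-0.385, 0.923, 0.001], [0.001, 0.001, -1.0]]
ft_force: [0.5, -0.3, 0.4]
grip_width: 0.085
gripper_force: 0.0
```

{"name": "jog_arm", "arguments": {
  "hand": [0.03, 0.03, 0.03, 0.03, 0.03],
  "travel": [
    [0, 0, 0],
    [0, 0, 0],
    [0, 0, 0],
    [0, 0, 0],
    [0, 0, 0]
  ],
  "yaw": [0, 0, 0, 0, 0]
}}

```text
time_s: 18.1
position: [0.4526, -0.2315, 0.1174]
tool_rot: [[-0.923, -0.384, 0.002], [-0.384, 0.923, -0.001], [-0.001, -0.002, -1.0]]
ft_force: [0.7, 0.1, 5.3]
grip_width: 0.0415
gripper_force: 41.4
```

{"name": "jog_arm", "arguments": {
  "hand": [0.03, 0.03, 0.03, 0.03, 0.03],
  "travel": [
    [0, 0, 0.02],
    [0, 0, 0.04],
    [0, 0, 0.045],
    [0, 0, 0.03],
    [0, 0, 0.01]
  ],
  "yaw": [0, 0, 0, 0, 0]
}}

```text
time_s: 18.73
position: [0.4522, -0.2313, 0.2628]
tool_rot: [[-0.923, -0.384, 0.002], [-0.384, 0.923, -0.002], [-0.001, -0.002, -1.0]]
ft_force: [-1.0, 0.2, -1.7]
grip_width: 0.0414
gripper_force: 40.8
```

```bash
python3 st.py; python3 - <<'E'
from h import *
s=env.observe();p=s['position']
zb=p[2]-.1165+.062
crop('side',200,100,110,110,5,'pics/s8.png',lambda im:wires(im,'side',200,100,5,'bear',(p[0],p[1]),22.6,zb))
E
```

```text
18.725 [ 0.4522 -0.2313  0.2628] yaw 22.5839608728309 w 0.04143359221464313 40.836195945739746 [-1.   0.2 -1.7] [ -40.   17.   79.    0.   84. -153.]
```

View pics/s8.png

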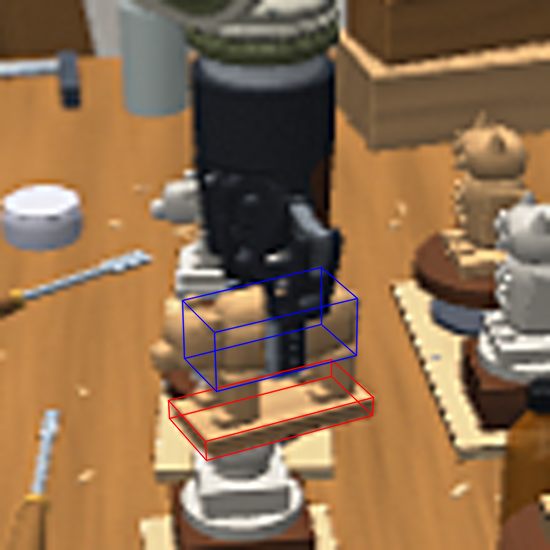

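The bear is held level and the wire aligns. Carry it over the plaster bust (bottom 0.208 > 0.186) to stand_bear.

{"name": "jog_arm", "arguments": {
  "hand": [0.03, 0.03, 0.03, 0.03, 0.03],
  "travel": [
    [0, 0.025, 0.005],
    [0, 0.035, 0.005],
    [0, 0.035, 0],
    [0, 0.035, 0],
    [0, 0.035, 0]
  ],
  "yaw": [-0.04, -0.05, -0.05, -0.05, -0.05]
}}

```text
time_s: 19.4
position: [0.4515, -0.0649, 0.2698]
tool_rot: [[-0.988, -0.152, -0.003], [-0.152, 0.988, 0.001], [0.002, 0.001, -1.0]]
ft_force: [0.4, -0.6, -0.6]
grip_width: 0.0413
gripper_force: 40.9
```

{"name": "jog_arm", "arguments": {
  "hand": [0.03, 0.03, 0.03, 0.03, 0.03],
  "travel": [
    [0.001, 0.035, 0],
    [0, 0.035, 0],
    [0, 0.035, 0],
    [0, 0.035, 0],
    [0, 0.02, 0]
  ],
  "yaw": [-0.05, -0.05, -0.05, -0.05, -0.012]
}}

```text
time_s: 20.02
position: [0.4524, 0.0953, 0.2698]
tool_rot: [[-0.998, 0.057, -0.003], [0.057, 0.998, 0.0], [0.003, 0.0, -1.0]]
ft_force: [-0.3, 0.4, -0.5]
grip_width: 0.0414
gripper_force: 40.9
```

{"name": "jog_arm", "arguments": {
  "hand": [0.03, 0.03, 0.03, 0.03, 0.03],
  "travel": [
    [0.001, -0.001, -0.035],
    [0, 0, -0.045],
    [0, 0, -0.04],
    [0, 0, -0.022],
    [0, 0, -0.007]
  ],
  "yaw": [0, 0, 0, 0, 0]
}}

```text
time_s: 20.65
position: [0.4529, 0.0929, 0.1203]
tool_rot: [[-0.998, 0.058, -0.004], [0.058, 0.998, 0.0], [0.004, -0.0, -1.0]]
ft_force: [0.3, 0.0, -0.1]
grip_width: 0.0419
gripper_force: 40.9
```

{"name": "jog_arm", "arguments": {
  "hand": [0.03, 0.03, 0.03, 0.03, 0.03],
  "travel": [
    [0, 0, -0.002],
    [0, 0, 0],
    [0, 0, 0],
    [0, 0, 0],
    [0, 0, 0]
  ],
  "yaw": [0, 0, 0, 0, 0]
}}

```text
time_s: 21.28
position: [0.4542, 0.0928, 0.1205]
tool_rot: [[-0.998, 0.058, 0.001], [0.058, 0.998, -0.0], [-0.001, -0.0, -1.0]]
ft_force: [0.7, 0.0, -0.7]
grip_width: 0.0416
gripper_force: 40.9
```

{"name": "jog_arm", "arguments": {
  "hand": [0.03, 0.03, 0.03, 0.03, 0.03],
  "travel": [
    [0, 0.001, -0.002],
    [0, 0, 0],
    [0, 0, 0],
    [0, 0, 0],
    [0, 0, 0]
  ],
  "yaw": [0, 0, 0, 0, 0]
}}

```text
time_s: 21.9
position: [0.4541, 0.0938, 0.1183]
tool_rot: [[-0.998, 0.058, -0.0], [0.058, 0.998, -0.0], [0.0, -0.0, -1.0]]
ft_force: [-0.2, 0.9, -1.7]
grip_width: 0.0418
gripper_force: 40.9
```

{"name": "jog_arm", "arguments": {
  "hand": [0.03, 0.03, 0.03, 0.05, 0.07],
  "travel": [
    [0, 0, -0.0015],
    [0, 0, 0],
    [0, 0, 0],
    [0, 0, 0],
    [0, 0, 0]
  ],
  "yaw": [0, 0, 0, 0, 0]
}}

```text
time_s: 22.52
position: [0.4541, 0.0938, 0.1168]
tool_rot: [[-0.998, 0.058, 0.0], [0.058, 0.998, 0.0], [-0.0, 0.0, -1.0]]
ft_force: [0.2, 0.3, 0.0]
grip_width: 0.0666
gripper_force: 0.0
```

{"name": "jog_arm", "arguments": {
  "hand": [0.085, 0.085, 0.085, 0.085, 0.085],
  "travel": [
    [0, 0, 0],
    [0, 0, 0.015],
    [0, 0, 0.045],
    [0, 0, 0.055],
    [0, 0, 0.045]
  ],
  "yaw": [0, 0, 0, 0, 0]
}}

```text
time_s: 23.15
position: [0.454, 0.0939, 0.2789]
tool_rot: [[-0.998, 0.058, 0.001], [0.058, 0.998, -0.0], [-0.001, 0.0, -1.0]]
ft_force: [1.7, -1.0, -0.6]
grip_width: 0.085
gripper_force: 0.0
```

{"name": "jog_arm", "arguments": {
  "hand": [0.085, 0.085, 0.085, 0.085, 0.085],
  "travel": [
    [0.026, -0.0315, 0],
    [0.026, -0.0315, 0],
    [0.026, -0.0315, 0],
    [0.026, -0.0315, 0],
    [0.026, -0.0315, 0]
  ],
  "yaw": [0.018, 0.018, 0.018, 0.018, 0.018]
}}

```text
time_s: 23.78
position: [0.5848, -0.0648, 0.2766]
tool_rot: [[-0.999, -0.033, -0.0], [-0.033, 0.999, 0.0], [0.0, 0.0, -1.0]]
ft_force: [0.4, 1.4, 1.3]
grip_width: 0.0848
gripper_force: 0.0
```

{"name": "jog_arm", "arguments": {
  "hand": [0.085, 0.085, 0.085, 0.085, 0.085],
  "travel": [
    [0.026, -0.0315, 0],
    [0.026, -0.0315, 0],
    [0.025, -0.032, 0],
    [0, 0, 0],
    [0, 0, 0]
  ],
  "yaw": [0.018, 0.018, 0.014, 0, 0]
}}

```text
time_s: 24.4
position: [0.6609, -0.1583, 0.2765]
tool_rot: [[-0.997, -0.082, -0.001], [-0.082, 0.997, 0.0], [0.001, 0.001, -1.0]]
ft_force: [0.5, 0.4, 0.5]
grip_width: 0.0851
gripper_force: 0.0
```

{"name": "jog_arm", "arguments": {
  "hand": [0.085, 0.085, 0.085, 0.085, 0.085],
  "travel": [
    [0, 0, -0.035],
    [0, 0, -0.035],
    [0, 0, -0.025],
    [0, 0, -0.015],
    [0, 0, -0.008]
  ],
  "yaw": [0, 0, 0, 0, 0]
}}

```text
time_s: 25.02
position: [0.661, -0.1581, 0.1589]
tool_rot: [[-0.997, -0.083, 0.0], [-0.083, 0.997, -0.0], [-0.0, -0.0, -1.0]]
ft_force: [0.3, 0.4, 0.3]
grip_width: 0.0845
gripper_force: 0.0
```

{"name": "jog_arm", "arguments": {
  "hand": [0.03, 0.03, 0.03, 0.03, 0.03],
  "travel": [
    [0, 0, 0],
    [0, 0, 0],
    [0, 0, 0],
    [0, 0, 0],
    [0, 0, 0]
  ],
  "yaw": [0, 0, 0, 0, 0]
}}

```text
time_s: 25.65
position: [0.6614, -0.1588, 0.1599]
tool_rot: [[-0.997, -0.082, 0.002], [-0.082, 0.997, -0.001], [-0.002, -0.001, -1.0]]
ft_force: [-0.5, -0.7, 5.1]
grip_width: 0.0396
gripper_force: 40.8
```

{"name": "jog_arm", "arguments": {
  "hand": [0.03, 0.03, 0.03, 0.03, 0.03],
  "travel": [
    [0, 0, 0.015],
    [0, 0, 0.03],
    [0, 0, 0.035],
    [0, 0, 0.03],
    [0, 0, 0.02]
  ],
  "yaw": [0, 0, 0, 0, 0]
}}

```text
time_s: 26.28
position: [0.661, -0.1585, 0.291]
tool_rot: [[-0.997, -0.082, 0.001], [-0.082, 0.997, -0.001], [-0.001, -0.001, -1.0]]
ft_force: [0.3, -0.2, -2.4]
grip_width: 0.0394
gripper_force: 40.4
```

{"name": "jog_arm", "arguments": {
  "hand": [0.03, 0.03, 0.03, 0.03, 0.03],
  "travel": [
    [-0.025, -0.009, 0],
    [-0.035, -0.012, 0],
    [-0.035, -0.012, 0],
    [-0.035, -0.012, 0],
    [-0.035, -0.012, 0]
  ],
  "yaw": [0, 0, 0, 0, 0]
}}

```text
time_s: 26.9
position: [0.4948, -0.2158, 0.2893]
tool_rot: [[-0.997, -0.082, -0.0], [-0.082, 0.997, -0.0], [0.0, -0.0, -1.0]]
ft_force: [0.2, 0.4, -0.9]
grip_width: 0.0399
gripper_force: 40.4
```

{"name": "jog_arm", "arguments": {
  "hand": [0.03, 0.03, 0.03, 0.03, 0.03],
  "travel": [
    [-0.03, -0.01, 0],
    [-0.015, -0.005, 0],
    [0, 0, 0],
    [0, 0, 0],
    [0, 0, 0]
  ],
  "yaw": [0, 0, 0, 0, 0]
}}

```text
time_s: 27.52
position: [0.4518, -0.2304, 0.2886]
tool_rot: [[-0.997, -0.083, -0.0], [-0.083, 0.997, 0.0], [0.0, 0.0, -1.0]]
ft_force: [0.6, -0.1, -1.8]
grip_width: 0.0395
gripper_force: 40.5
```

Position is right. Lower to about 0.163 and touch down.

{"name": "jog_arm", "arguments": {
  "hand": [0.03, 0.03, 0.03, 0.03, 0.03],
  "travel": [
    [0, 0, -0.035],
    [0, 0, -0.04],
    [0, 0, -0.03],
    [0, 0, -0.016],
    [0, 0, -0.004]
  ],
  "yaw": [0, 0, 0, 0, 0]
}}

```text
time_s: 28.15
position: [0.4513, -0.2303, 0.1629]
tool_rot: [[-0.997, -0.083, -0.001], [-0.083, 0.997, 0.001], [0.001, 0.001, -1.0]]
ft_force: [0.5, 0.1, -1.1]
grip_width: 0.0395
gripper_force: 40.4
```

{"name": "jog_arm", "arguments": {
  "hand": [0.03, 0.03, 0.03, 0.03, 0.03],
  "travel": [
    [0, 0, -0.001],
    [0, 0, 0],
    [0, 0, 0],
    [0, 0, 0],
    [0, 0, 0]
  ],
  "yaw": [0, 0, 0, 0, 0]
}}

```text
time_s: 28.78
position: [0.4511, -0.2307, 0.163]
tool_rot: [[-0.997, -0.082, 0.0], [-0.082, 0.997, -0.0], [-0.0, -0.0, -1.0]]
ft_force: [0.5, 0.7, -1.7]
grip_width: 0.0396
gripper_force: 40.4
```

{"name": "jog_arm", "arguments": {
  "hand": [0.03, 0.03, 0.03, 0.05, 0.07],
  "travel": [
    [0, 0, -0.003],
    [0, 0, 0],
    [0, 0, 0],
    [0, 0, 0],
    [0, 0, 0]
  ],
  "yaw": [0, 0, 0, 0, 0]
}}

```text
time_s: 29.4
position: [0.4511, -0.2306, 0.1598]
tool_rot: [[-0.997, -0.082, 0.0], [-0.082, 0.997, -0.0], [-0.0, -0.0, -1.0]]
ft_force: [-0.2, 0.6, 0.1]
grip_width: 0.0666
gripper_force: 0.0
```

{"name": "jog_arm", "arguments": {
  "hand": [0.085, 0.085, 0.085, 0.085, 0.085],
  "travel": [
    [0, 0, 0],
    [0, 0, 0.015],
    [0, 0, 0.04],
    [0, 0, 0.05],
    [0, 0, 0.03]
  ],
  "yaw": [0, 0, 0, 0, 0]
}}

```text
time_s: 30.02
position: [0.4512, -0.2307, 0.2972]
tool_rot: [[-0.997, -0.082, 0.002], [-0.082, 0.997, -0.002], [-0.002, -0.002, -1.0]]
ft_force: [0.5, -0.0, -0.6]
grip_width: 0.0849
gripper_force: 0.0
```

{"name": "jog_arm", "arguments": {
  "hand": [0.085, 0.085, 0.085, 0.085, 0.085],
  "travel": [
    [0, 0, 0.02],
    [-0.01, -0.04, 0],
    [-0.01, -0.04, 0],
    [-0.01, -0.04, 0],
    [0, -0.03, 0]
  ],
  "yaw": [0, 0, 0, 0, 0]
}}

```text
time_s: 30.65
position: [0.4203, -0.3822, 0.3148]
tool_rot: [[-0.997, -0.081, -0.0], [-0.081, 0.997, 0.0], [0.0, 0.0, -1.0]]
ft_force: [-0.1, 0.2, 0.6]
grip_width: 0.0847
gripper_force: 0.0
```

```bash
python3 st.py; python3 - <<'E'
from h import *
from est import D
def dr(n,x0,y0,k):
    def f(im):
        for m,y in(('owl',4.2),('bear',-3.3),('bust',4.7)): wires(im,n,x0,y0,k,m,D[m],y)
        for d in D.values(): disc(im,n,x0,y0,k,d)
    return f
crop('top',120,112,195,115,4,'pics/t9.png',dr('top',120,112,4))
crop('side',220,115,125,140,4,'pics/s9.png',dr('side',220,115,4))
E
```

```text
30.65 [ 0.4203 -0.3822  0.3148] yaw 4.641001101323425 w 0.08474521581097141 0.0 [-0.1  0.2  0.6] [ -54.   22.   64.   -0.   95. -149.]
```

View pics/t9.png

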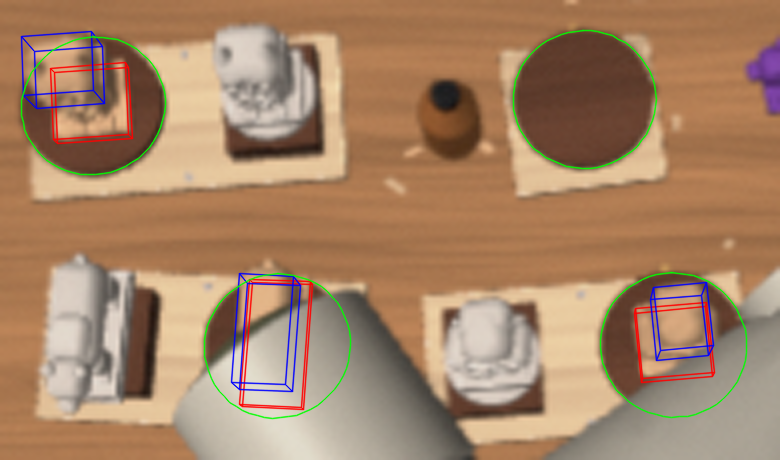

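View pics/s9.png

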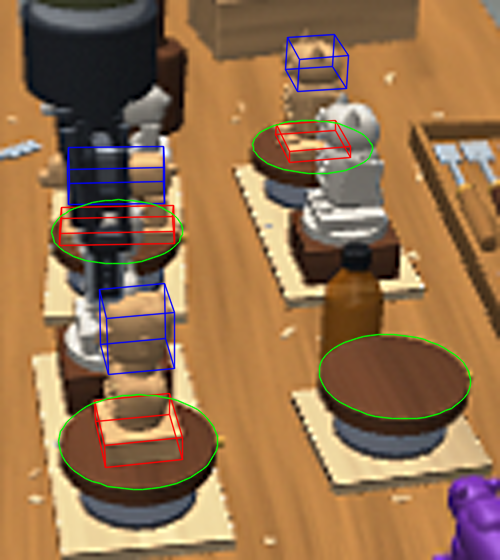

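Owl and bust match their wires centred on their own discs, and the oil bottle is where it was. The bear is partly hidden by the arm, but what shows of it is level and inside its wire. Handing in.

```bash
python3 -c "
from rig import env
print(env.close_job())"
```

```text
the job is handed in; nothing more can be done
None
```

The job is handed in at about 31 s: bust, owl and bear each stand upright on the turntable beside their own plaster model, the spare is empty again, and the oil bottle is unmoved. The arm partly hid the bear in the final pictures, and the mallet was not separately checked at the end.

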